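# Short spin on a bench microcentrifuge

### The job

Start a short spin on the bench microcentrifuge with closed fingers: first switch it on by pressing down the near end of its rocker switch, then push the open lid fully shut, then press the round key and keep it fully down, so that the program finishes while still holding the round key down. Leave the square key (lid release) unpressed, do not press the round key before the power is on and the lid is shut, do not lift the lid farther open, and leave the other things on the bench where they stand.

Things in the scene. Friction and masses are not known exactly. Their poses are not given: they have to be found in the camera images.
- centrifuge: white bench microcentrifuge, fixed to the bench, 265 mm deep (local x from -135 to +125) by 240 mm wide. Origin on the bench under it; local -x is its front (towards the robot), z up; its yaw varies. A flat control deck, top 70 mm above the bench, spans local x -135 to -45; behind it stands the open rotor bowl, 100 mm high, with the lid above.
- lid_hinge (a point): fixed point on the lid's hinge line, mid-width: local (115, 0, 102) mm in the centrifuge; the hinge runs along the centrifuge's local y.
- lid_front (a point): middle of the front (free) upper edge of the lid; moves with the lid. The lid is a flat slab 155 mm from hinge line to front edge, 230 mm wide, 22 mm thick above the hinge line; shut, its top is level, 124 mm above the bench.
- lid (a joint): lid opening angle in rad: 0 shut (against a stop), growing as the front edge rises; starts 0.6 to 0.8. A stiff hinge: it stays where it is left, shut included, and follows a push of 1 to 5 N on its upper face near the front.
- rocker_mount: black mount plate, 60 x 36 x 6 mm, of the rocker switch on the deck, origin at the centre of its underside; axes parallel to the centrifuge's. The rocker, round key and square key stand in a row across the deck 92 mm in front of the centrifuge's origin (local x -92), at local y +75, 0 and -75 mm, in an order that varies.
- rocker_near_end (a point): middle of the upper near edge (local -x) of the white rocker, moves with it. Rocker: 56 mm along local x, 26 mm wide, two flat halves in a shallow V, pivot at the centre of its mount's top (76 mm above the bench). Off, the near half slopes up 0.4 rad to about 92 mm; fully on, it lies level, its top 82 mm above the bench, and the far half stands up.
- rocker (a joint): rocker angle in rad: 0 off, 0.4 fully on (near end down, against a stop). Stays where it is left; about 2 N on the near end turns it.
- round_mount: black square mount plate, 40 x 40 x 6 mm, of the round short-spin key, origin at the centre of its underside on the deck.
- round_key_top (a point): centre of the top of the white round key, 28 mm diameter, 10 mm tall, moves with it; unpressed it is 86 mm above the bench.
- round_key (a joint): depth of the round key in m: 0 up, 0.005 fully down. Springs back; about 0.7 N starts it, about 4.2 N holds it fully down.
- square_key_top (a point): centre of the top of the white square key, 24 x 24 mm, 10 mm tall, 86 mm above the bench. This is the lid release, not to be pressed.
- square_key (a joint): depth of the square key in m: 0 up, 0.005 fully down; same spring as the round key.
- tube_rack: bystander: rack with test tubes, 180 x 65 mm, 87 mm tall, standing on the bench to the right of the centrifuge; origin at the centre of its underside.
- dropper: bystander: amber bottle, 30 mm diameter, 75 mm tall, left of the centrifuge's front; origin at the centre of its underside.
- dishes: bystander: stack of three Petri dishes, 90 mm diameter, 42 mm tall, left of the centrifuge; origin at the centre of its underside.
- slide_box: bystander: upright carton of slides, 75 x 30 x 55 mm, in front and to the right of the centrifuge; origin at the centre of its underside.

How it is judged:
By the outcome, as a careful person would: the job done as asked, in the order asked, and still so for the second after the job is handed in, while the arm keeps its last pose, push and grip.
It also fails if it takes over 40 s, if anything falls off the work surface, if the arm or the gripper's body presses on something with over 40 N, if the wrist force passes 120 N, or if a joint passes its speed limit or range.

### The arm

A 6-joint arm with a two-finger parallel gripper is mounted at the origin on the work surface. World frame = base frame: x ahead of the robot, y to its left, z up, the work surface at z = 0. Lengths are in m, angles in rad, forces in N, time in s.
With the tool pointing down it reaches from about 0.3 to 0.775 m from the base axis. Payload 14.6 kg.
Tool frame: the origin (TCP) lies on the centre line of the jaws, within the pads' length; the fingertips stand 19 mm ahead of it and the grasp point (between the pads) is the TCP; z points along the fingers, y is the line along which they close (so a half turn about z gives the same grasp; the last joint's range is limited). The gripper opens to 94 mm and grips with 3 to 60 N. Pads are 16 mm wide; open, the fingers measure 119 mm over their backs; the gripper's body (75 mm by 177 mm) begins 78 mm behind the grasp point.
Start: joints at [1.091, 0.3, 1.521, -0, 1.321, -0.067], TCP at [0.221, 0.504, 0.224] pointing down, gripper open.
Joint ranges: [-3.03, 3.03], [-0.79, 2.21], [0.23, 2.52], [-1.04, 4.18], [0, 3.07], [-2.55, 2.55]. Speed limits (rad/s): [2.22, 2.22, 2.57, 3.14, 3.14, 3.14].

### API

Orientations are given as [roll, pitch, yaw] about the fixed x, y, z axes, in that order (R = Rz(yaw) Ry(pitch) Rx(roll)).
In Python, from station import get_obs, camera, workorder gives the robot as it stands.
- The arm moves only by the tool play_rows, never from a script. Its argument "motion" is a list that holds one entry, the list of rows, each a list of 7 numbers: the shift along the tool's x, y, z as a fraction of full scale, then the turn, a rotation vector about the tool's x, y, z as a fraction of full scale, then the opening, from -1 (shut) to 1 (fully open). In form: [[[x, y, z, ax, ay, az, grip], ...]]. A call has 1 to 10 rows; each row is the pose to reach, as a shift and turn from the pose commanded when the call began, along the tool's axes at that moment, turning the shorter way round; what a row does not reach only later rows make up. Full scale, the value 1, is 0.25 m for a shift and 2 pi rad for a turn. A row lasts 1/10 s, in which the tool goes at most 50 mm and 8.59 degrees, less where a joint would pass 70% of its speed; a pose out of reach is approached as far as the arm can. A call with a number of a shift or a turn outside -1 to 1 is refused whole. A call with a gripper value outside its range is refused whole. The fingers move at their own pace and stop on an object; "grip_force" is the grip in N (left out, the last holds). Time passes only in rows, so rows that repeat a pose let the fingers close. It gives the time, the measured TCP pose, the force, the opening and the grip force at its end, in the units of the state.
- get_obs(): the state, without advancing time (a new reading comes with each control period).
- camera(name): name is "scene" or "top"; returns a dict with "frame" (420x560x3 uint8, red, green, blue), "z_map" (420x560 float32, m along the optical axis (not along the pixel's ray), 0 where there is no reading), "camera_matrix" (3x3 intrinsics, pixels), "T" (4x4, takes a point from camera to world coordinates). Camera axes: x right, y up, looking along -z (the intrinsics and any distortion apply to the point x, -y, -z); pixel columns grow to the right and rows downward; lengths in m; the calibration is good to about 2 mm. A picture is of the moment at which its call begins.
- workorder.hand_in(): hands the job in; it is judged then, once.
The state is a dict: "time_s": time; "qpos": joint angles; "joint_vel": joint speeds; "tau": joint torques, N m; "ee_pos": TCP position; "eef_rot": TCP orientation; "force": force on the tool from outside, world axes, zero at the start; "moment": the same for the moment, N m; "grip_width": finger opening in m; "grip_force": force on a finger pad.
Only numpy, scipy, OpenCV 4.12 (cv2) and the standard library are available. Lean on these libraries where they do the work, as an engineer would, in place of code of your own. Each camera call takes 0.05 s, during which the arm holds its last target. There are 200 camera calls.

## Working session

There is one attempt and no reset: what is moved stays moved. The work goes in short steps, Python scripts to look and compute and a tool call to move; the robot and the scene stay as the last step left them, time stands still between calls to the robot, and variables do not carry over. Pictures are saved under pics/ and viewed, at most 10 in all, crops included, and the job is handed in when it is done.

Besides the shell and the picture viewer there is one more tool, called as name(argument=value, ...) on one line, values as JSON. play_rows: Moves the arm, as the interface text tells. Its arguments: {"type":"object","properties":{"motion":{"type":"array"},"grip_force":{"type":"number"}},"required":["motion"]}

```bash
mkdir -p pics; ls; python3 - <<'E'
from station import get_obs,camera
import cv2,numpy as np
o=get_obs();print({k:np.round(v,3) for k,v in o.items()})
for n in("scene","top"):
    c=camera(n);np.savez("pics/"+n+"0.npz",**c)
    cv2.imwrite(f"pics/{n}0.png",c["frame"][:,:,::-1]);print(n,c["camera_matrix"],c["T"],c["z_map"].min(),c["z_map"].max(),[k for k in c])
E
```

```text
pics
{'time_s': np.float64(0.0), 'qpos': array([ 1.091,  0.3  ,  1.522,  0.   ,  1.321, -0.067]), 'joint_vel': array([-0.001,  0.   , -0.002,  0.001, -0.001, -0.001]), 'tau': array([-1.0000e-03, -5.3180e+01, -3.5273e+01,  7.1000e-02,  2.4000e-02,
       -0.0000e+00]), 'ee_pos': array([0.221, 0.504, 0.224]), 'eef_rot': array([-3.14 , -0.   ,  2.729]), 'force': array([ 0.661,  0.036, -0.693]), 'moment': array([-0.007,  0.041,  0.011]), 'grip_force': np.float64(0.0), 'grip_width': np.float64(0.094)}
scene [[438.52852813   0.         282.40235197]
 [  0.         438.52852813 210.08889441]
 [  0.           0.           1.        ]] [[ 0.95790533 -0.20230509  0.20369101  0.72801505]
 [ 0.28707426  0.68092591 -0.67374199 -0.57973618]
 [-0.00239705  0.70385549  0.71033915  0.75393031]
 [ 0.          0.          0.          1.        ]] 0.0 3.2565045 ['frame', 'z_map', 'camera_matrix', 'T']
top [[445.64327787   0.         281.41670782]
 [  0.         445.64327787 203.76910738]
 [  0.           0.           1.        ]] [[-0.02666973  0.99324276 -0.11294935  0.43453079]
 [-0.99954427 -0.02809465 -0.01104235  0.02542078]
 [-0.01414101  0.11260338  0.99353939  0.99290159]
 [ 0.          0.          0.          1.        ]] 0.0 1.0650575 ['frame', 'z_map', 'camera_matrix', 'T']
```

View pics/scene0.png

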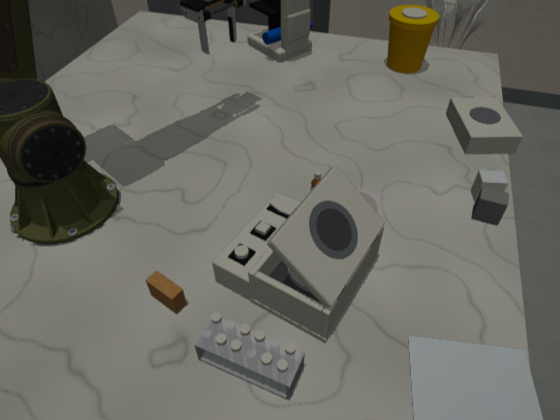

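View pics/top0.png

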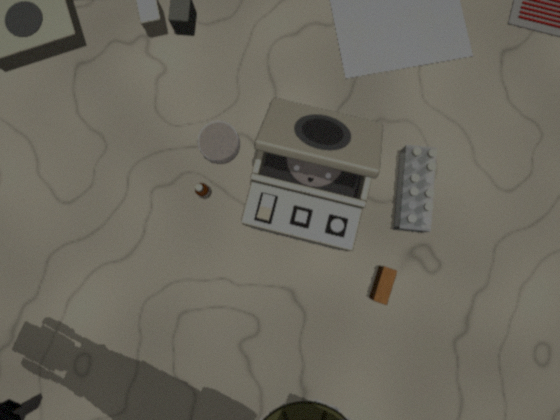

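The rocker is at the left of the deck (top px 266,207). The square key looks to be in the middle (301,216) and the round key at the right (337,225). I'll measure the mounts next.

```bash
cat > h.py <<'E'
import numpy as np,cv2
def ray(c,u,v,z):
    K=c["camera_matrix"];T=c["T"];d=T[:3,:3]@np.array([(u-K[0,2])/K[0,0],-(v-K[1,2])/K[1,1],-1]);o=T[:3,3]
    return o+d*(z-o[2])/d[2]
def cloud(c):
    K=c["camera_matrix"];T=c["T"];v,u=np.mgrid[:420,:560];z=c["z_map"]
    p=np.stack([(u-K[0,2])/K[0,0]*z,-(v-K[1,2])/K[1,1]*z,-z],-1);return p@T[:3,:3].T+T[:3,3]
E
python3 - <<'E'
from h import *
for n,roi in(("top",(240,175,125,75)),("scene",(210,190,100,100))):
    c=dict(np.load(f"pics/{n}0.npz"));x,y,w,h=roi
    f=c["frame"][y:y+h,x:x+w];g=cv2.cvtColor(f,cv2.COLOR_RGB2GRAY)
    cv2.imwrite(f"pics/{n}_z.png",cv2.resize(f[:,:,::-1],None,fx=6,fy=6,interpolation=cv2.INTER_CUBIC))
    m=(g<50).astype(np.uint8);cs,_=cv2.findContours(m,cv2.RETR_EXTERNAL,cv2.CHAIN_APPROX_NONE)
    for k in cs:
        if cv2.contourArea(k)<60:continue
        P=np.array([ray(c,a+x,b+y,.076)[:2] for a,b in k[:,0]],np.float32)
        r=cv2.minAreaRect(P*1000);print(n,cv2.contourArea(k),np.round(r[0],1),np.round(r[1],1),round(r[2],1),k[:,0].mean(0)+[x,y])
    P=cloud(c);
    for nm,(lo,hi) in{"deck":(.064,.074),"keys":(.08,.098)}.items():
        mm=(P[...,2]>lo)&(P[...,2]<hi)&(c["z_map"]>0)&(P[...,0]>.3)&(P[...,0]<.65)&(abs(P[...,1])<.2)
        nl,lab,st,ce=cv2.connectedComponentsWithStats(mm.astype(np.uint8))
        for i in range(1,nl):
            if st[i,4]>30:
                q=P[lab==i];r=cv2.minAreaRect((q[:,:2]*1000).astype(np.float32));print(n,nm,st[i],np.round(q.mean(0),4),np.round(r[0]),np.round(r[1]),round(r[2],1))
E
```

```text
top 92.0 [491.4 -75.5] [37.2 36.6] 74.3 [336.07692308 224.97115385]
top 284.5 [511.4  -3.6] [36.5 37.1] 74.3 [300.69230769 216.61538462]
top 575.5 [580.5 -92.4] [81.2 47.5] 73.7 [344.81553398 185.44660194]
top 82.5 [596.1  29.5] [68.8 12.7] 75.2 [283.13846154 177.35384615]
top deck [292 158  42  24 333] [ 0.6058 -0.0298  0.0692] [606. -28.] [91. 38.] 73.8
top deck [ 241  181  122   70 3652] [ 0.5132 -0.0073  0.0707] [514.  -4.] [240.  91.] 74.5
top keys [251 179 113  29 168] [ 0.5571 -0.0173  0.09  ] [558. -16.] [236.   4.] 74.3
top keys [256 193  19  28 328] [0.5327 0.0681 0.0857] [533.  69.] [29. 55.] 71.8
top keys [294 209  14  14 139] [ 0.5118 -0.0035  0.0868] [512.  -4.] [23. 24.] 74.2
top keys [330 219  14  13 147] [ 0.4913 -0.0756  0.0868] [491. -75.] [27. 25.] 88.0
scene 306.0 [ 591.9 -108.6] [37.1 76.5] 55.1 [286.15384615 277.67948718]
scene 117.5 [491.3 -77. ] [39.3 38.7] 73.4 [241.80952381 256.55555556]
scene 99.5 [511.3  -5.1] [38.8 38.6] 73.7 [262.76363636 232.94545455]
scene 61.0 [525.2  56. ] [13.8 51.5] 71.9 [277.47727273 211.79545455]
scene deck [ 212  193   97  122 2118] [ 0.5048 -0.0399  0.0694] [575. -23.] [241. 220.] 74.6
scene deck [263 256  16  19  45] [ 0.5519 -0.0817  0.0685] [552. -80.] [53.  2.] 74.9
scene keys [269 196  27  19 238] [0.5308 0.0675 0.0843] [532.  68.] [28. 54.] 74.7
scene keys [255 221  16  14 123] [ 0.5112 -0.0051  0.0848] [511.  -3.] [27. 26.] 76.6
scene keys [235 245  14  13 137] [ 0.4916 -0.0775  0.0853] [491. -77.] [26. 26.] 38.1
scene keys [255 251  21  23 107] [ 0.5487 -0.0927  0.0898] [547. -95.] [65.  4.] 75.1
scene keys [248 272  61  39 383] [ 0.5889 -0.1489  0.09  ] [ 588. -147.] [  9. 130.] 75.1
```

View pics/top_z.png

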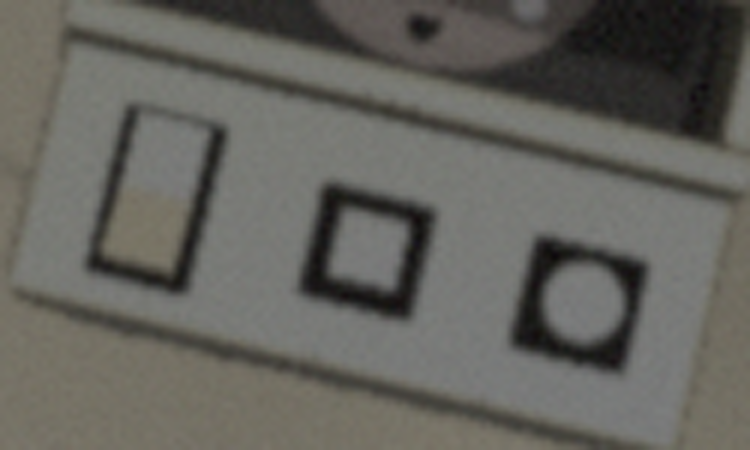

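```bash
cat >> h.py <<'E'
from scipy.spatial.transform import Rotation as Ro
from station import get_obs
psi=-np.deg2rad(15.7);Rc=Ro.from_euler('z',psi).as_matrix();O=np.array([.6005,-.0290,0])
def loc(p): return (np.asarray(p)-O)@Rc
def world(l): return O+Rc@np.asarray(l)
def go(*tips,pos=None,rot=None):
    "tips: local mm tip positions; prints shift fractions"
    o=get_obs();p=o["ee_pos"] if pos is None else pos;R=Ro.from_euler('xyz',o["eef_rot"] if rot is None else rot)
    Rt=Ro.from_euler('xyz',[np.pi,0,psi+np.pi]);tv=(R.inv()*Rt).as_rotvec()/(2*np.pi)
    print("now tip local mm",np.round(loc(p+R.apply([0,0,.019]))*1000,1),"F",np.round(o["force"],1),"t",o["time_s"],"turn",np.round(tv,4))
    for t in tips:
        w=world(np.array(t)/1000)+[0,0,.019];print(t,np.round(R.inv().apply(w-p)/.25,3))
E
python3 - <<'E'
from h import *
c=dict(np.load("pics/top0.npz"));P=cloud(c);L=loc(P.reshape(-1,3))*1000
m=(L[:,2]>128)&(L[:,2]<260)&(abs(L[:,1])<80)&(L[:,0]>-50)&(L[:,0]<140);q=L[m]
f=np.polyfit(q[:,0],q[:,2],1);print(f,np.arctan(-f[0]),q[:,0].min(),q[:,2].max(),np.percentile(q[:,2],99))
for k in((.491,-.0758,.08),(.5115,-.0038,.08),(.532,.0687,.08)):print(loc(k))
go((-112,75,180),(-112,75,110))
E
```

```text
[ -0.70948604 216.74851883] 0.6170641017648711 -4.749340006735773 217.8741002395653 215.67755449334427
[-0.09275065 -0.07468472  0.08      ]
[-0.0924987   0.00017639  0.08      ]
[-0.09238205  0.07551885  0.08      ]
now tip local mm [-509.9  409.9  204.9] F [ 0.9 -0.7  0.8] t 0.1 turn [-0.0002 -0.     -0.0221]
(-112, 75, 180) [-1.762 -1.106  0.101]
(-112, 75, 110) [-1.762 -1.106  0.381]
```

play_rows(motion=[[[-0.2,-0.12,0,0,0,-0.022,-1],[-0.4,-0.24,0,0,0,-0.022,-1],[-0.55,-0.36,0,0,0,-0.022,-1],[-0.7,-0.48,0,0,0,-0.022,-1],[-0.85,-0.58,0,0,0,-0.022,-1],[-0.95,-0.6,0,0,0,-0.022,-1],[-0.95,-0.6,0,0,0,-0.022,-1],[-0.95,-0.6,0,0,0,-0.022,-1]]], grip_force=20)

```text
time_s: 0.9
ee_pos: [0.3781, 0.2709, 0.2242]
eef_rot: [-3.141, -0.0, 2.865]
force: [-0.6, 0.0, 0.0]
grip_width: 0.0334
grip_force: 0.0
```

```bash
python3 -c "
from h import *
go((-112,75,150),(-112,75,100));print(get_obs()['grip_width'])"
```

```text
now tip local mm [-295.3  228.5  205.2] F [-0.6  0.   0. ] t 0.9 turn [-0.     -0.0001 -0.0003]
(-112, 75, 150) [-0.734 -0.612  0.221]
(-112, 75, 100) [-0.735 -0.612  0.421]
0.033412951154996276
```

play_rows(motion=[[[-0.14,-0.12,0,0,0,0,-1],[-0.28,-0.24,0,0,0,0,-1],[-0.42,-0.36,0.1,0,0,0,-1],[-0.56,-0.48,0.15,0,0,0,-1],[-0.735,-0.612,0.22,0,0,0,-1],[-0.735,-0.612,0.22,0,0,0,-1],[-0.735,-0.612,0.3,0,0,0,-1],[-0.735,-0.612,0.4,0,0,0,-1],[-0.735,-0.612,0.4,0,0,0,-1]]])

```text
time_s: 1.8
ee_pos: [0.5116, 0.0754, 0.1219]
eef_rot: [-3.14, -0.005, 2.869]
force: [-0.2, 0.1, 0.0]
grip_width: 0.0003
grip_force: 0.0
```

```bash
python3 -c "
from h import *
go((-112,75,81));print(get_obs()['grip_width'])"
```

```text
now tip local mm [-113.9   76.4  102.9] F [-0.2  0.1  0. ] t 1.8 turn [-0.0002 -0.0008  0.0001]
(-112, 75, 81) [-0.008 -0.006  0.088]
0.0003004374029319536
```

play_rows(motion=[[[0,0,0.03,0,0,0,-1],[0,0,0.05,0,0,0,-1],[0,0,0.07,0,0,0,-1],[0,0,0.085,0,0,0,-1],[0,0,0.095,0,0,0,-1],[0,0,0.1,0,0,0,-1],[0,0,0.1,0,0,0,-1],[0,0,0.1,0,0,0,-1]]])

```text
time_s: 2.6
ee_pos: [0.5135, 0.0742, 0.1009]
eef_rot: [3.141, 0.001, 2.867]
force: [-10.6, -0.0, 19.3]
grip_width: 0.0002
grip_force: 10.0
```

```bash
python3 -c "
from h import *
go((-112,75,81))"
```

```text
now tip local mm [-111.7   75.8   81.9] F [-10.6  -0.   19.3] t 2.6 turn [ 0.0001  0.0001 -0.0001]
(-112, 75, 81) [ 0.001 -0.003  0.004]
```

play_rows(motion=[[[0,0,-0.05,0,0,0,-1],[0,0,-0.2,0,0,0,-1],[0,0,-0.4,0,0,0,-1],[0,0,-0.6,0,0,0,-1],[0,0,-0.7,0,0,0,-1],[0,0,-0.7,0,0,0,-1],[0,0,-0.7,0,0,0,-1]]])

```text
time_s: 3.3
ee_pos: [0.5134, 0.0739, 0.2743]
eef_rot: [3.142, 0.001, 2.867]
force: [0.4, -1.0, 0.2]
grip_width: 0.0006
grip_force: 0.0
```

```bash
python3 - <<'E'
from h import *
from station import camera
c=camera("top");P=cloud(c);L=loc(P)*1000
print("rocker",[(x,np.round(np.median(L[(abs(L[...,1]-75)<9)&(abs(L[...,0]-x)<3)&(c["z_map"]>0)][:,2]),1)) for x in(-114,-104,-80,-70)])
cv2.imwrite("pics/t1.png",cv2.resize(c["frame"][90:260,190:440,::-1],None,fx=3,fy=3))
go((12,0,255),(12,0,225),(12,0,215),(5,0,200))
E
```

```text
rocker [(-114, np.float64(563.2)), (-104, np.float64(562.3)), (-80, np.float64(548.8)), (-70, np.float64(539.2))]
now tip local mm [-112.    75.4  254.5] F [-0.2  0.4 -0. ] t 3.35 turn [-0.0001 -0.0002 -0.0001]
(12, 0, 255) [-0.496 -0.301 -0.003]
(12, 0, 225) [-0.496 -0.301  0.117]
(12, 0, 215) [-0.496 -0.301  0.157]
(5, 0, 200) [-0.468 -0.301  0.217]
```

View pics/t1.png

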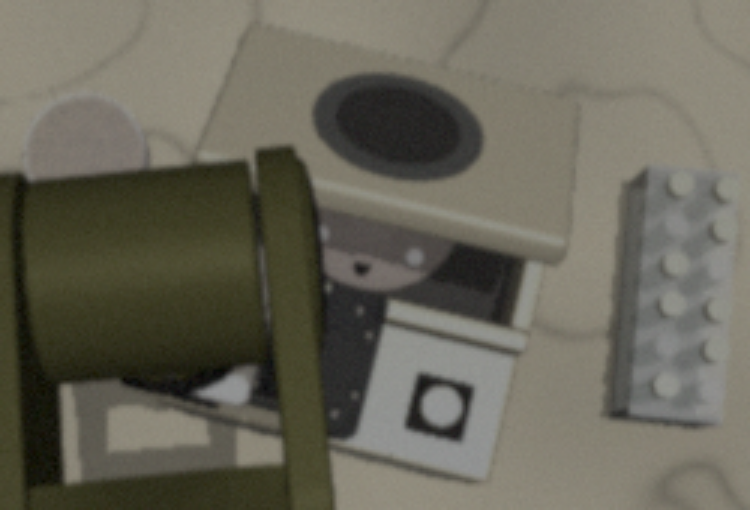

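The arm hides the rocker here; round key (crop 440,405) and lid are unchanged. I'll move above the lid front.

play_rows(motion=[[[-0.12,-0.075,0,0,0,0,-1],[-0.25,-0.15,0,0,0,0,-1],[-0.37,-0.225,0,0,0,0,-1],[-0.496,-0.3,0,0,0,0,-1],[-0.496,-0.3,0,0,0,0,-1],[-0.496,-0.3,0.06,0,0,0,-1],[-0.496,-0.3,0.12,0,0,0,-1],[-0.496,-0.3,0.15,0,0,0,-1],[-0.496,-0.3,0.15,0,0,0,-1]]])

```text
time_s: 4.25
ee_pos: [0.6117, -0.0314, 0.2354]
eef_rot: [-3.141, -0.003, 2.867]
force: [0.3, 0.4, 0.8]
grip_width: 0.0003
grip_force: 0.0
```

```bash
python3 - <<'E'
from h import *
print(get_obs()["force"])
a=np.linspace(.6,0,9)
# contact 130 mm from hinge along lid, upper face
go(*[(round(115-135*np.cos(t)-22*np.sin(t)),0,round(102+135*np.sin(t)+22*np.cos(t))) for t in a])
E
```

```text
[0.27063313 0.44996796 0.78053294]
now tip local mm [ 11.4   0.7 216.4] F [0.3 0.4 0.8] t 4.25 turn [-0.0001 -0.0005 -0.    ]
(-9, 0, 196) [ 0.082 -0.003  0.082]
(-13, 0, 189) [ 0.098 -0.003  0.11 ]
(-16, 0, 181) [ 0.109 -0.003  0.142]
(-19, 0, 172) [ 0.121 -0.003  0.178]
(-20, 0, 163) [ 0.125 -0.003  0.214]
(-22, 0, 154) [ 0.133 -0.003  0.25 ]
(-22, 0, 144) [ 0.133 -0.003  0.29 ]
(-21, 0, 134) [ 0.129 -0.003  0.33 ]
(-20, 0, 124) [ 0.125 -0.003  0.37 ]
```

play_rows(motion=[[[0,0,0.03,0,0,0,-1],[0,0,0.06,0,0,0,-1],[0.02,0,0.1,0,0,0,-1],[0.04,0,0.14,0,0,0,-1],[0.06,0,0.18,0,0,0,-1],[0.08,0,0.22,0,0,0,-1],[0.09,0,0.25,0,0,0,-1],[0.1,0,0.28,0,0,0,-1],[0.1,0,0.31,0,0,0,-1],[0.1,0,0.32,0,0,0,-1]]])

```text
time_s: 5.25
ee_pos: [0.5882, -0.025, 0.156]
eef_rot: [-3.141, -0.001, 2.867]
force: [-0.2, 0.4, 0.6]
grip_width: 0.0005
grip_force: 0.5
```

```bash
python3 -c "
from h import *
go((-20,0,124),(-20,0,122))"
```

```text
now tip local mm [-13.    0.5 137. ] F [-0.2  0.4  0.6] t 5.25 turn [-0.     -0.0002 -0.0001]
(-20, 0, 124) [ 0.028 -0.002  0.052]
(-20, 0, 122) [ 0.028 -0.002  0.06 ]
```

play_rows(motion=[[[0.01,0,0.015,0,0,0,-1],[0.02,0,0.03,0,0,0,-1],[0.028,0,0.04,0,0,0,-1],[0.028,0,0.05,0,0,0,-1],[0.028,0,0.056,0,0,0,-1],[0.028,0,0.06,0,0,0,-1],[0.028,0,0.06,0,0,0,-1]]])

```text
time_s: 5.95
ee_pos: [0.5815, -0.0231, 0.1431]
eef_rot: [3.142, 0.0, 2.867]
force: [-7.1, 1.2, 13.1]
grip_width: 0.0005
grip_force: 6.5
```

```bash
python3 -c "
from h import *
go((-20,0,124),(-20,0,122))
from station import camera
c=camera('scene')
cv2.imwrite('pics/s2.png',cv2.resize(c['frame'][150:350,150:430,::-1],None,fx=2.8,fy=2.8))"
```

```text
now tip local mm [-19.9   0.6 124.1] F [-7.1  1.2 13.1] t 5.95 turn [ 0.      0.     -0.0001]
(-20, 0, 124) [ 0.001 -0.002  0.   ]
(-20, 0, 122) [ 0.001 -0.002  0.008]
```

View pics/s2.png

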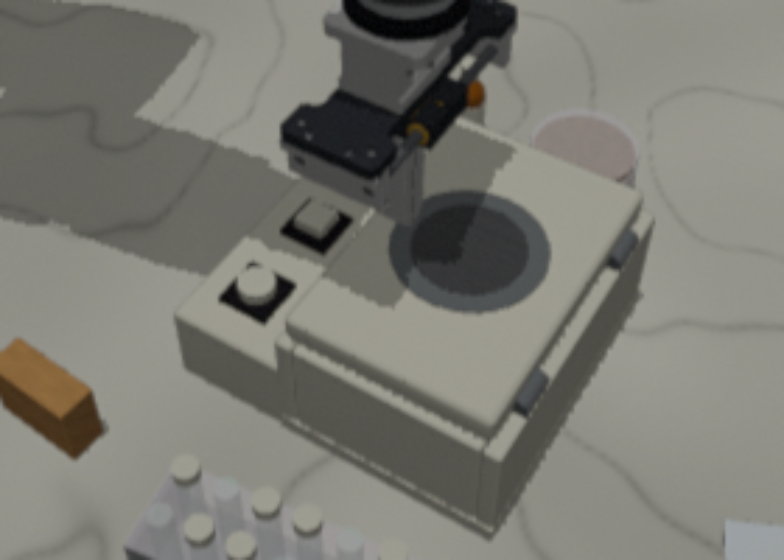

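The lid looks shut, with the tip resting at 124 mm under 13 N. Next I'll lift, go above the round key and check the rocker.

play_rows(motion=[[[0,0,-0.03,0,0,0,-1],[0,0,-0.1,0,0,0,-1],[0.1,-0.1,-0.16,0,0,0,-1],[0.2,-0.2,-0.16,0,0,0,-1],[0.29,-0.3,-0.16,0,0,0,-1],[0.29,-0.3,-0.1,0,0,0,-1],[0.29,-0.3,-0.04,0,0,0,-1],[0.29,-0.3,-0.04,0,0,0,-1],[0.29,-0.3,-0.04,0,0,0,-1]]])

```text
time_s: 6.9
ee_pos: [0.4917, -0.0756, 0.1524]
eef_rot: [3.142, 0.0, 2.867]
force: [0.0, -0.4, -0.3]
grip_width: 0.0004
grip_force: 0.0
```

```bash
python3 - <<'E'
from h import *
go((-92.5,-75,100),(-92.5,-75,90),(-92.5,-75,80))
from station import camera
for n in("top","scene"):
    c=camera(n);L=loc(cloud(c))*1000
    print(n,"rocker",[(x,np.round(np.median(L[(abs(L[...,1]-75)<9)&(abs(L[...,0]-x)<3)&(c["z_map"]>0)][:,2]),1)) for x in(-114,-104,-80,-70)])
    print("lid",[(x,np.round(np.median(L[(abs(L[...,1]+90)<9)&(abs(L[...,0]-x)<5)&(c["z_map"]>0)][:,2]),1)) for x in(-30,0,40,80,110)])
cv2.imwrite('pics/s3.png',cv2.resize(c['frame'][150:350,150:430,::-1],None,fx=2.8,fy=2.8))
E
```

```text
now tip local mm [-92.1 -74.3 133.4] F [ 0.  -0.4 -0.3] t 6.9 turn [ 0.      0.     -0.0001]
(-92.5, -75, 100) [ 0.002 -0.003  0.134]
(-92.5, -75, 90) [ 0.002 -0.003  0.174]
(-92.5, -75, 80) [ 0.002 -0.003  0.214]
top rocker [(-114, np.float64(82.8)), (-104, np.float64(83.4)), (-80, np.float64(89.0)), (-70, np.float64(92.3))]
lid [(-30, np.float64(nan)), (0, np.float64(124.8)), (40, np.float64(124.6)), (80, np.float64(124.8)), (110, np.float64(124.6))]
scene rocker [(-114, np.float64(82.2)), (-104, np.float64(81.7)), (-80, np.float64(87.4)), (-70, np.float64(82.2))]
lid [(-30, np.float64(123.7)), (0, np.float64(123.5)), (40, np.float64(123.5)), (80, np.float64(123.9)), (110, np.float64(121.1))]
  return _methods._mean(a, axis=axis, dtype=dtype,
  ret = ret.dtype.type(ret / rcount)
```

View pics/s3.png

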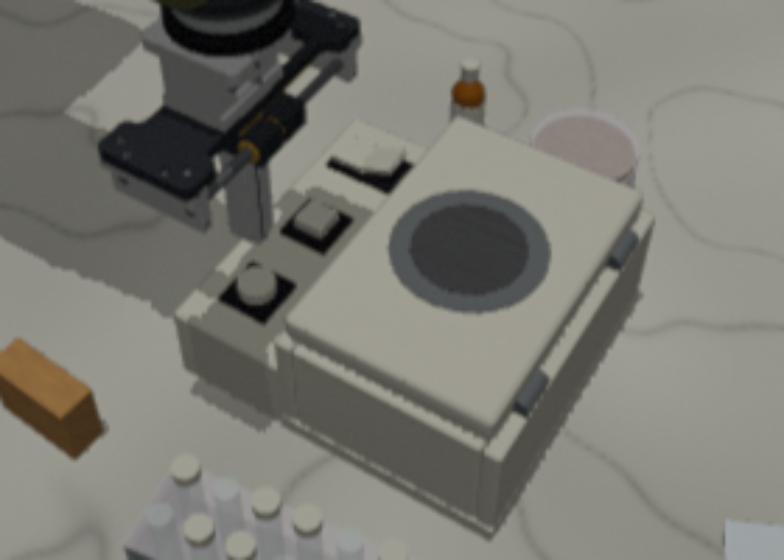

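Near half of the rocker is level (82 mm) with the far half raised (crop 385,155), and the lid is level at 124 mm. Now the round key (crop 257,287).

play_rows(motion=[[[0.002,-0.002,0.08,0,0,0,-1],[0.002,-0.002,0.14,0,0,0,-1],[0.002,-0.002,0.17,0,0,0,-1],[0.002,-0.002,0.19,0,0,0,-1],[0.002,-0.002,0.2,0,0,0,-1],[0.002,-0.002,0.21,0,0,0,-1],[0.002,-0.002,0.216,0,0,0,-1],[0.002,-0.002,0.216,0,0,0,-1],[0.002,-0.002,0.216,0,0,0,-1],[0.002,-0.002,0.216,0,0,0,-1]]])

```text
time_s: 8.0
ee_pos: [0.4912, -0.076, 0.0997]
eef_rot: [3.141, 0.001, 2.867]
force: [-9.0, 3.1, 19.4]
grip_width: 0.0009
grip_force: 9.7
```

```bash
python3 -c "
from h import *
go((-92,-75,81))"
```

```text
now tip local mm [-92.4 -74.8  80.7] F [-9.   3.1 19.4] t 8.0 turn [ 0.      0.0002 -0.0001]
(-92, -75, 81) [-0.002 -0.001 -0.001]
```

The key is against its stop: tip at 80.7 mm, 19 N against the 4.2 N needed. Handing in.

```bash
python3 -c "
from station import workorder
print(workorder.hand_in())"
```

```text
the job is handed in; nothing more can be done
None
```

I switched the rocker on, pushed the lid shut, and handed the job in at about 8 s with the round key held fully down under about 19 N; the square key was not pressed and nothing else on the bench was touched (no verdict came back).

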